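# Lift the ballast rings with the barbed pin

## Robot

A 6-joint arm with a two-finger parallel gripper is mounted at the origin on the work surface. World frame = base frame: x ahead of the robot, y to its left, z up, the work surface at z = 0. Lengths are in mm, angles in rad, forces in N, time in s.
With the tool pointing down it reaches from about 325 to 850 mm from the base axis. Payload 15.5 kg.
Tool frame: the origin (TCP) lies at the very end of the fingers, on their centre line; the grasp point (between the pads) lies 19 mm behind it; z points along the fingers, y is the line along which they close (so a half turn about z gives the same grasp; the last joint's range is limited). The gripper opens to 91 mm and grips with 3 to 60 N. Pads are 32 mm wide; open, the fingers measure 118 mm over their backs; the gripper's body (76 mm by 178 mm) begins 60 mm behind the grasp point.
Start: joints at [-0.096, 0.494, 1.345, -0, 1.302, -0.096], TCP at [625.001, 0.003, 213.915] pointing down, gripper open.
Joint ranges: [-2.91, 2.91], [-0.82, 2.16], [0.22, 2.67], [-1.22, 4.37], [0.12, 2.79], [-3.08, 3.08]. Speed limits (rad/s): [1.89, 1.89, 2.57, 3.01, 3.01, 3.01].

## Interface

Orientations are given as a unit quaternion [w, x, y, z].
In Python, from station import * gives the robot as it stands.
- The arm moves only by the tool step_arm, never from a script. Its argument "motion" is one flat list of numbers, 5 for each row, row after row: the closure, from 0 (fully open) to 1 (shut), then the shift along the tool's x, y, z in cm, then the turn about the tool's z in degrees. A call has 1 to 5 rows; each row is the pose to reach, as a shift and turn from the pose commanded when the call began, along the tool's axes at that moment; what a row does not reach only later rows make up. A row lasts 1/12 s, in which the tool goes at most 41.7 mm and 7.16 degrees, less where a joint would pass 70% of its speed; a pose out of reach is approached as far as the arm can. A call with a gripper value outside its range is refused whole. The fingers move at their own pace and stop on an object; the grip force is fixed at half the most. Time passes only in rows, so rows that repeat a pose let the fingers close. It gives the time, the measured TCP pose, the force, the opening and the grip force at its end, in the units of the state.
- sense(): the state, without advancing time (a new reading comes with each control period).
- get_image(name): name is "scene" or "side" or "wrist"; returns a dict with "image" (480x640x3 uint8, red, green, blue), "mtx" (3x3 intrinsics, pixels), "dist_coeffs" ([k1, k2, p1, p2, k3] as OpenCV has them; the pictures are not rectified), "extrinsics" (4x4, takes a point from camera to world coordinates). Camera axes: x right, y down, z forward; pixel columns grow to the right and rows downward; lengths in mm; the calibration is good to about 2 mm. A picture is of the moment at which its call begins. There is no depth.
- hand_in(): hands the job in; it is judged then, once.
The state is a dict: "time": time; "q": joint angles; "qvel": joint speeds; "tau": joint torques, N m; "eef_pos": TCP position; "tool_rot": TCP orientation; "ft_force": force on the tool from outside, world axes, zero at the start; "ft_torque": the same for the moment, N m; "width": opening from 0.0 (shut) to 1.0 (fully open); "finger_force": force on a finger pad.
Only numpy, scipy, OpenCV 4.12 (cv2) and the standard library are available. Lean on these libraries where they do the work, as an engineer would, in place of code of your own. Each camera call takes 0.05 s, during which the arm holds its last target. There are 200 camera calls.

## Task

Take the lifting pin out of the iron clamp by its wooden handle and push it down through the three brass ballast rings in the sprung steel sleeve: work it in gently and press until it has snapped in and its collar bears firmly on the top ring with about 15 N, never more than 25 N. Then lift all three rings out together on the pin, lower them gently into the round recess of the wooden cradle, and let go so that the pin stays standing upright in the stack. Touch the rings with the pin only, not with the gripper, and leave the compass, jars and stopwatch where they are.

Things in the scene. Friction and masses are not known exactly. Their poses are not given: they have to be found in the camera images.
- pin: Lifting pin, upright at the start, 0.17 kg: square wooden handle 24 x 24 mm, 10 to 64 mm above the origin, sides along its x and y; below it a round steel collar 52 mm across, 6 mm thick; then an 18 mm round shaft with a tapered nose (13 mm long, 6 mm across at the tip). Origin: centre of the collar's underside; z up along the pin.
- pin_barbs (a point): Point on the pin's axis 25 mm below its origin, level with the upper ends of three sprung barbs round the shaft, 32 mm across there. Pushed down through a hole they fold in (about 5 to 15 N for all three); below it they spring out and hold from underneath.
- pin_grip (a point): Point on the pin's axis 38 mm above its origin, the height to grip the handle.
- pin_nose (a point): Tip of the pin's nose, 65 mm below its origin.
- clamp: Fixed black iron clamp, 90 x 90 mm and 85 mm high, that holds the pin at the start: the pin's collar lies loose on its flat top, the shaft and barbs hang in a 44 mm hole, so the pin is lifted straight up and out (75 mm of lift clears it). Origin: centre of its foot on the shelf.
- nest: Fixed round steel sleeve, 84 mm outside, 67 mm bore, 68 mm high. Inside, a sprung floor with a 44 mm hole carries the rings, its top 58 mm above the shelf; pressed, it sinks against a stiff spring, by at most 5 mm, and then stops hard. Below it is empty down to the shelf. Origin: centre of its foot on the shelf.
- ring_low: Lowest of three equal brass rings lying flat in a stack: 60 mm outside, 22 mm hole, 8 mm thick, about 0.17 kg. Each lies up to 3 mm off the sleeve's centre, so the three holes do not quite line up; it slides when the pin nudges it. Origin: centre of its underside.
- ring_mid: Middle ring of the stack, as ring_low. Origin: centre of its underside.
- ring_top: Top ring of the stack, as ring_low; its upper face is 82 mm above the shelf at the start. Origin: centre of its underside.
- cradle: Fixed square wooden carrying cradle, 110 x 110 mm and 64 mm high, with a round recess in its top, 72 mm across and 8 mm deep; a 46 mm hole goes on down from the recess floor to the shelf, for the pin. Origin: centre of its foot on the shelf.
- cradle_seat (a point): Centre of the recess floor of the cradle, 56 mm above the shelf; the lowest ring is to lie flat on this floor.
- compass: Bystander: heavy brass compass bowl, 108 mm across, 54 mm high. Origin: centre of its foot.
- jar0: Bystander: frosted glass jar with aluminium cap, 60 mm across, 85 mm high. Origin: centre of its foot.
- jar1: Bystander: the second such jar. Origin: centre of its foot.
- stopwatch: Bystander: steel stopwatch lying flat, 54 mm across, 14 mm high, its crown to its +x. Origin: centre of its underside.
Mind the look-alikes: they are no part of the job. Of the things that look like the pin, the larger one is meant.

How it is judged (in metres and radians):
On the way, in this order (a step that is already met when the one before it is completed fails the run):
1. the pin is through all three rings in the sleeve and its collar presses the top ring with more than 8 N (z of ring_low in the frame of pin between -0.0275 and -0.021 m and horizontal distance between each of ring_low, ring_mid, ring_top and pin below 0.006 m and z of ring_mid in the frame of pin between -0.0195 and -0.013 m and z of ring_top in the frame of pin between -0.0115 and -0.005 m and horizontal distance between ring_low and nest below 0.008 m and contact force between pin and ring_top above 8 N), for 0.1 s.
2. all three rings hang on the pin clear above the sleeve (lowest ring over 80 mm high) (z of ring_low in the frame of pin between -0.0275 and -0.021 m and horizontal distance between each of ring_low, ring_mid, ring_top and pin below 0.006 m and z of ring_mid in the frame of pin between -0.0195 and -0.013 m and z of ring_top in the frame of pin between -0.0115 and -0.005 m and height (world z) of ring_low above 0.08 m), for 0.2 s.
At the end, for the whole second after the job is handed in: All three rings lie flat in the cradle recess (centres within 9 mm of its axis, at most 3 mm too high), still on the pin with the collar at most 3.5 mm above its seated place; the pin is upright within 0.12 rad; all at rest, fingers off the pin (horizontal distance between each of ring_low, ring_mid, ring_top and cradle_seat below 0.009 m and z of ring_low in the frame of cradle_seat below 0.003 m and linear speed of each of ring_low, ring_mid, ring_top, pin below 0.02 m/s and z of ring_mid in the frame of cradle_seat below 0.011 m and z of ring_top in the frame of cradle_seat below 0.019 m and z of ring_low in the frame of pin between -0.0275 and -0.021 m and horizontal distance between each of ring_low, ring_mid, ring_top and pin below 0.006 m and z of ring_mid in the frame of pin between -0.0195 and -0.013 m and z of ring_top in the frame of pin between -0.0115 and -0.005 m and angle between pin's own z axis and vertical below 0.12 rad and contact force between the fingers and pin below 0.1 N); the robot touches nothing.
It fails at once if the pin presses the top ring with more than 25 N (contact force between pin and ring_top above 25 N).
It fails at once if the pin jams against a lower ring with more than 40 N (contact force between pin and ring_low above 40 N or contact force between pin and ring_mid above 40 N).
It fails at once if a ring strikes the cradle with more than 45 N (dropped or rammed) (contact force between any of ring_low, ring_mid, ring_top and cradle above 45 N).
It fails at once if the arm or gripper touches a ring (contact force between any of the arm, the fingers and ring_low above 0.5 N or contact force between any of the arm, the fingers and ring_mid above 0.5 N or contact force between any of the arm, the fingers and ring_top above 0.5 N).
It fails at once if a bystander is moved by more than 20 mm (distance of any of compass, jar0, jar1, stopwatch from where it was at the start of the episode above 0.02 m).
It also fails if it takes over 64 s, if anything falls off the work surface, if the arm or the gripper's body presses on something with over 40 N, if the wrist force passes 120 N, or if a joint passes its speed limit or range.

## Working session

There is one attempt and no reset: what is moved stays moved. The work goes in short steps, Python scripts to look and compute and a tool call to move; the robot and the scene stay as the last step left them, time stands still between calls to the robot, and variables do not carry over. Pictures are saved under pics/ and viewed, at most 10 in all, crops included, and the job is handed in when it is done.

Besides the shell and the picture viewer there is one more tool, called after "Call:" as name(argument=value, ...) on one line, values as JSON. step_arm: Moves the arm, as the interface text tells. Its arguments: {"type":"object","properties":{"motion":{"type":"array"}},"required":["motion"]}

```bash
mkdir -p pics; python3 - <<'E'
from station import *
import cv2,numpy as np
for n in("scene","side","wrist"):
    d=get_image(n);cv2.imwrite(f"pics/{n}0.png",d["image"][:,:,::-1]);np.savez(f"{n}0.npz",**d)
    print(n,d["mtx"].tolist(),d["dist_coeffs"],np.round(d["extrinsics"],3).tolist())
s=sense();print(s)
E
```

```text
scene [[449.36254849038124, 0.0, 325.2788940051342], [0.0, 449.36254849038124, 238.43682885595885], [0.0, 0.0, 1.0]] [0.02795038 0.         0.         0.         0.        ] [[-0.6, 0.438, -0.67, 1186.995], [0.8, 0.335, -0.498, 376.318], [0.006, -0.834, -0.551, 622.696], [0.0, 0.0, 0.0, 1.0]]
side [[473.03871416256993, 0.0, 316.59272649121823], [0.0, 473.03871416256993, 247.33412721606746], [0.0, 0.0, 1.0]] [-0.07451493  0.          0.          0.          0.        ] [[0.726, -0.457, 0.513, 167.832], [-0.687, -0.502, 0.525, -490.118], [0.017, -0.734, -0.679, 636.636], [0.0, 0.0, 0.0, 1.0]]
wrist [[357.9785290709885, 0.0, 319.78641970115484], [0.0, 357.9785290709885, 239.46088638323937], [0.0, 0.0, 1.0]] [-0.0453566  0.         0.         0.         0.       ] [[1.0, 0.002, -0.002, 624.885], [0.001, -0.955, -0.296, 83.141], [-0.002, 0.296, -0.955, 384.158], [0.0, 0.0, 0.0, 1.0]]
{'time': 0.15, 'q': array([-9.55085098e-02,  4.94084053e-01,  1.34592750e+00, -2.54898270e-06,
        1.30249084e+00, -9.54853174e-02]), 'qvel': array([ 4.10438682e-04, -1.23787096e-03, -2.97847795e-03,  3.12829459e-04,
       -4.39745371e-04, -3.00875934e-05]), 'tau': array([ 1.45823004e-03, -8.79202652e+01, -3.82049453e+01,  7.07547739e-02,
        5.02106908e-02, -1.00879424e-04]), 'eef_pos': array([6.24741661e+02, 2.17602433e-02, 2.13468893e+02]), 'tool_rot': array([-3.50064999e-04,  7.07114668e-01,  7.07098748e-01, -2.90456227e-04]), 'ft_force': array([ 0.78803002, -0.16405326,  0.87000168]), 'ft_torque': array([-0.00524507,  0.00900756, -0.04163244]), 'finger_force': 0.0, 'width': 0.9985716833774406}
```

View pics/scene0.png

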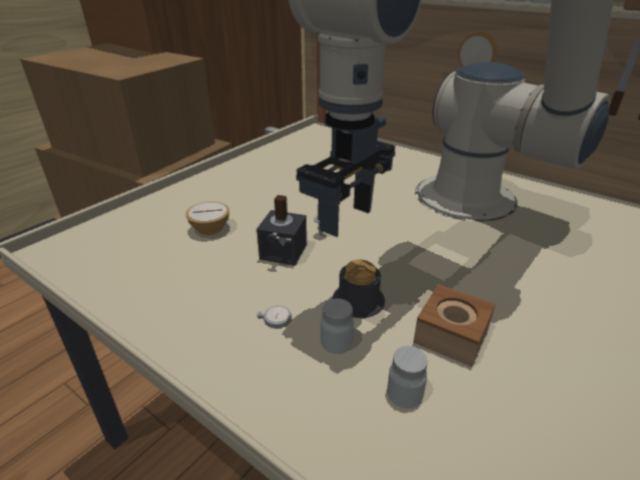

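View pics/side0.png

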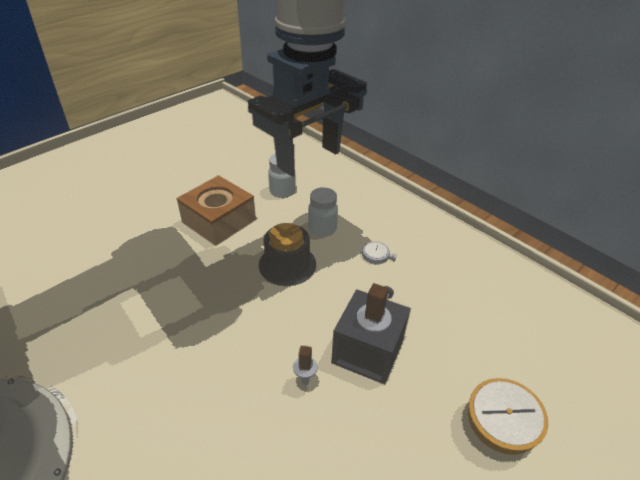

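View pics/wrist0.png

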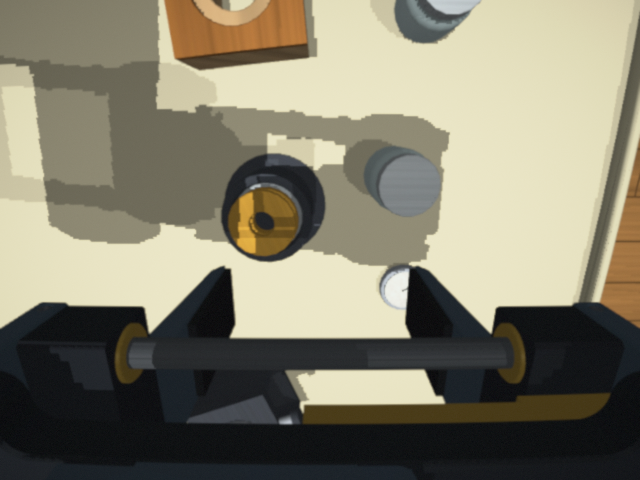

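```bash
cat > h.py <<'E'
import numpy as np,cv2
def load(f): return dict(np.load(f))
def at(d,px,z):
    p=cv2.undistortPoints(np.array([[px]],float),d["mtx"],d["dist_coeffs"])[0,0]
    E=d["extrinsics"];v=E[:3,:3]@[p[0],p[1],1];o=E[:3,3]
    return np.round((o+v*(z-o[2])/v[2])[:2],1)
def proj(d,P):
    E=np.linalg.inv(d["extrinsics"]);r=cv2.Rodrigues(E[:3,:3])[0]
    return cv2.projectPoints(np.array(P,float).reshape(-1,1,3),r,E[:3,3],d["mtx"],d["dist_coeffs"])[0][:,0]
E
python3 - <<'E'
from h import *
S,D,W=[load(n+"0.npz") for n in("scene","side","wrist")]
print("pin collar",at(S,(282,220),91),at(D,(374,318),91))
print("pin top",at(S,(281,198),149),at(D,(378,290),149))
print("ring",at(S,(361,268),82),at(D,(287,236),82),at(W,(264,221),82))
print("cradle",at(S,(456,313),64),at(D,(216,199),64))
print("clamp top corners side",[at(D,p,85) for p in((358,296),(409,306),(391,345),(337,326))])
print("compass",at(S,(208,212),54),at(D,(508,411),54),"small",at(D,(305,368),20))
print("jars",at(S,(337,310),85),at(S,(409,358),85),at(D,(323,196),85),at(D,(282,160),85))
a=cv2.resize(cv2.imread("pics/side0.png")[270:390,320:420],None,fx=5,fy=5,interpolation=cv2.INTER_CUBIC)
cv2.imwrite("pics/c1.png",a)
E
```

```text
pin collar [ 540.3 -227.7] [ 537.5 -235.8]
pin top [ 541.6 -225.9] [ 539.5 -233.6]
ring [572.6   8.7] [568.6  -4. ] [575.7   6.4]
cradle [560.6 205.6] [549.7 192.4]
clamp top corners side [array([ 555.8, -187.1]), array([ 598.4, -254. ]), array([ 522.7, -281.9]), array([ 490.5, -206.1])]
compass [ 578.8 -442.3] [ 575.6 -450.3] small [ 436.5 -196. ]
jars [703.2  43.5] [723.8 195.1] [695.3  35.6] [719.8 187.9]
```

View pics/c1.png

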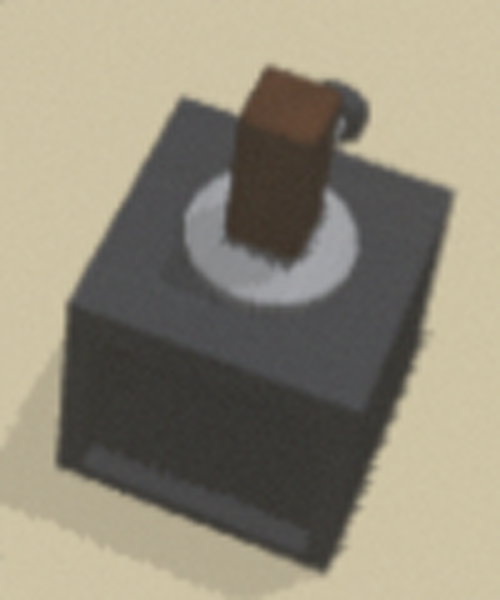

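```bash
python3 - <<'E'
from h import *
D=load("side0.npz")
for z,c in((149,[(268,66),(340,92),(316,140),(243,115)]),(85,[(180,98),(455,190),(362,410),(70,303)])):
    P=np.array([at(D,(320+(u-2)/5,270+(v-2)/5),z) for u,v in c]);e=np.roll(P,-1,0)-P
    print(P.mean(0),np.round(np.hypot(*e.T)),np.round(np.degrees(np.arctan2(e[:,1],e[:,0]))))
E
```

```text
[ 539.15  -233.825] [22. 20. 21. 20.] [ -70. -159.  112.   22.]
[ 539.475 -232.7  ] [90. 89. 89. 88.] [ -68. -159.  112.   22.]
```

Call:
step_arm(motion=[0,-4,-1.5,0,0,0,-8,-3,0,0,0,-12,-4.5,0,0,0,-16,-6,0,0,0,-20,-7.5,0,0])

```text
time: 0.57
eef_pos: [550.8, -196.5, 213.8]
tool_rot: [-0.0, 0.707, 0.707, -0.0]
ft_force: [1.1, 0.4, 0.7]
width: 0.998
finger_force: 0.0
```

Call:
step_arm(motion=[0,-1.5,-0.5,0.5,-7,0,-3,-1,1.4,-14,0,-3,-1,1.4,-21.5,0,-3,-1,1.4,-21.5,0,-3,-1,1.4,-21.5])

```text
time: 0.98
eef_pos: [541.8, -225.0, 199.8]
tool_rot: [-0.0, 0.564, 0.826, 0.0]
ft_force: [-0.5, 0.4, 0.1]
width: 1.001
finger_force: 0.0
```

```bash
python3 - <<'E'
from station import *
import cv2,numpy as np
d=get_image("wrist");np.savez("w1.npz",**d);cv2.imwrite("pics/w1.png",d["image"][:,:,::-1])
s=sense();print(s["time"],s["eef_pos"],s["tool_rot"],s["ft_force"])
E
```

```text
1.0333 [ 541.97245672 -224.73214888  199.96316434] [-4.81182349e-05  5.64570910e-01  8.25384566e-01  5.29477095e-05] [ 0.46207241 -0.13898978 -0.17526835]
```

View pics/w1.png

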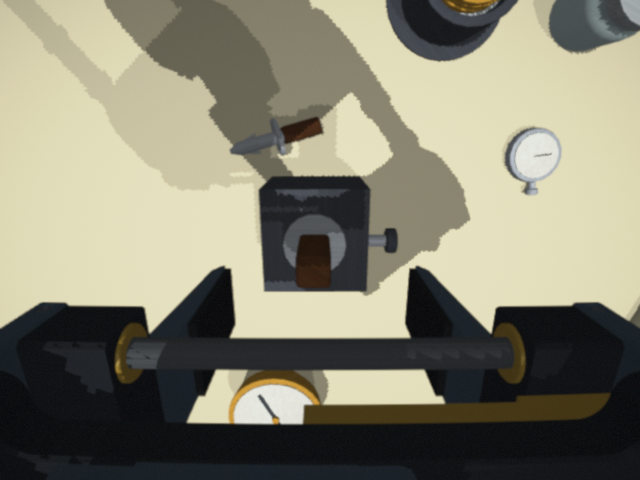

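```bash
python3 - <<'E'
from h import *
W=load("w1.npz")
a=cv2.resize(W["image"][170:310,240:400,::-1],None,fx=4,fy=4,interpolation=cv2.INTER_CUBIC)
cv2.imwrite("pics/c2.png",a)
print(W["extrinsics"].round(3))
print(at(W,(313,274),149),at(W,(315,243),91),at(W,(447,5),75))
E
```

```text
[[ 9.31000e-01  3.48000e-01  1.07000e-01  5.11190e+02]
 [ 3.64000e-01 -8.90000e-01 -2.75000e-01 -1.47688e+02]
 [-1.00000e-03  2.95000e-01 -9.55000e-01  3.70603e+02]
 [ 0.00000e+00  0.00000e+00  0.00000e+00  1.00000e+00]]
[ 540.5 -235.6] [ 539.9 -232.5] [565.7 -30.8]
```

View pics/c2.png

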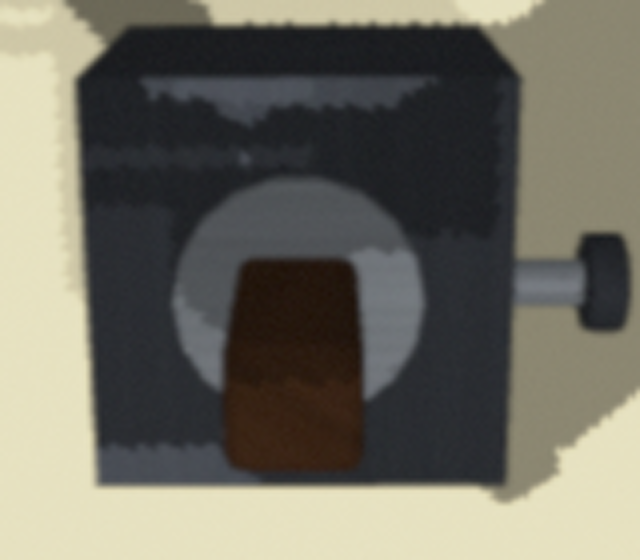

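Call:
step_arm(motion=[0,-0.75,-0.5,2,0,0,-0.75,-0.5,4.5,0,0,-0.75,-0.5,7,0,0,-0.75,-0.5,9,0,0,-0.75,-0.5,9.6,0])

```text
time: 1.45
eef_pos: [538.9, -232.6, 101.4]
tool_rot: [-0.002, 0.564, 0.826, -0.0]
ft_force: [-0.2, 0.0, -0.6]
width: 0.997
finger_force: 0.0
```

Call:
step_arm(motion=[1,0,0,0,0,1,0,0,0,0,1,0,0,0,0,1,0,0,0,0,1,0,0,0,0])

```text
time: 1.87
eef_pos: [540.5, -234.1, 105.0]
tool_rot: [0.001, 0.563, 0.827, 0.0]
ft_force: [-0.1, 1.2, 0.9]
width: 0.665
finger_force: 0.0
```

Call:
step_arm(motion=[1,0,0,0,0,1,0,0,0,0,1,0,0,0,0,1,0,0,0,0,1,0,0,0,0])

```text
time: 2.28
eef_pos: [539.9, -233.9, 103.9]
tool_rot: [-0.0, 0.563, 0.827, -0.0]
ft_force: [-0.5, 0.5, 0.5]
width: 0.298
finger_force: 0.0
```

Call:
step_arm(motion=[1,0,0,0,0,1,0,0,0,0,1,0,0,0,0,1,0,0,0,0,1,0,0,0,0])

```text
time: 2.7
eef_pos: [539.9, -233.9, 103.9]
tool_rot: [-0.0, 0.563, 0.827, 0.0]
ft_force: [-0.4, -0.1, 0.2]
width: 0.261
finger_force: 30.0
```

Call:
step_arm(motion=[1,0,0,-1,0,1,0,0,-3,0,1,0,0,-6,0,1,0,0,-9,0,1,0,0,-12,0])

```text
time: 3.12
eef_pos: [539.6, -233.7, 225.9]
tool_rot: [-0.0, 0.563, 0.827, -0.0]
ft_force: [-0.3, -0.1, -1.6]
width: 0.264
finger_force: 30.0
```

Call:
step_arm(motion=[1,0,0,0,0,1,0,0,0,0,1,0,0,0,0,1,0,0,0,0,1,0,0,0,0])

```text
time: 3.53
eef_pos: [539.4, -233.5, 222.8]
tool_rot: [-0.001, 0.563, 0.827, -0.0]
ft_force: [-0.1, -0.2, -2.6]
width: 0.261
finger_force: 30.0
```

```bash
python3 - <<'E'
from station import *
from h import *
for n in("wrist","scene","side"):
    d=get_image(n);np.savez(n+"2.npz",**d);cv2.imwrite(f"pics/{n}2.png",d["image"][:,:,::-1])
s=sense();print(s["time"],s["eef_pos"],s["tool_rot"],s["ft_force"],s["width"])
E
```

```text
3.6833 [ 539.69397757 -233.71661416  223.2202981 ] [-6.38945218e-04  5.62790201e-01  8.26599527e-01 -6.39965620e-05] [ 0.19346323 -0.00169901 -1.40006815] 0.263607005031949
```

Call:
step_arm(motion=[1,3,1.7,0,0,1,6,3.4,0,0,1,9,5.1,0,0,1,12,6.8,0,0,1,15,8.5,0,0])

```text
time: 4.1
eef_pos: [563.9, -61.6, 223.6]
tool_rot: [-0.0, 0.563, 0.827, -0.0]
ft_force: [1.1, -0.8, -1.4]
width: 0.264
finger_force: 30.0
```

Call:
step_arm(motion=[1,2.5,1.4,0,0,1,4.5,2.6,0,0,1,5.8,3.3,0.5,0,1,5.8,3.3,1.4,0,1,5.8,3.3,1.4,0])

```text
time: 4.52
eef_pos: [572.6, 3.5, 208.1]
tool_rot: [-0.001, 0.562, 0.827, -0.001]
ft_force: [-0.1, -0.1, -1.9]
width: 0.264
finger_force: 30.0
```

Call:
step_arm(motion=[1,0,0,0,0,1,0,0,0,0,1,0,0,0,0,1,0,0,0,0,1,0,0,0,0])

```text
time: 4.93
eef_pos: [573.6, 2.4, 210.2]
tool_rot: [0.0, 0.563, 0.826, 0.0]
ft_force: [-0.7, 0.1, -2.0]
width: 0.261
finger_force: 30.0
```

```bash
python3 - <<'E'
from station import *
from h import *
L=[]
for n in("wrist","scene","side"):
    d=get_image(n);np.savez(n+"3.npz",**d)
s=sense();print(s["time"],s["eef_pos"],s["tool_rot"],s["ft_force"],s["width"])
e=s["eef_pos"];out=[]
for n,w in(("wrist",400),("scene",200),("side",200)):
    d=load(n+"3.npz");p=proj(d,[[573,3,95]])[0];h=w//4
    x,y=int(np.clip(p[0]-w/2,0,640-w)),int(np.clip(p[1]-h,0,480-2*h));print(n,x,y)
    c=d["image"][y:y+2*h,x:x+w,::-1]
    out.append(cv2.resize(c,(390,195) if n=="wrist" else (800,400)[:2] if 0 else (390,195),interpolation=cv2.INTER_CUBIC))
    globals()[n]=c
b=np.vstack([np.hstack([cv2.resize(scene[:,40:160],(396,330),interpolation=3),cv2.resize(side[:,40:160],(396,330),interpolation=3)]),
 cv2.resize(wrist,(540,270),interpolation=3) if 0 else np.hstack([cv2.resize(wrist,(540,270),interpolation=3),np.zeros((270,252,3),np.uint8)])])
cv2.imwrite("pics/m3.png",b)
E
```

```text
5.0833 [573.52551062   2.69051259 210.02425878] [6.25962313e-05 5.62933079e-01 8.26502477e-01 1.77695383e-05] [-0.19272049 -0.093185   -1.77909825] 0.2645442080423934
wrist 119 132
scene 258 211
side 186 177
```

View pics/m3.png

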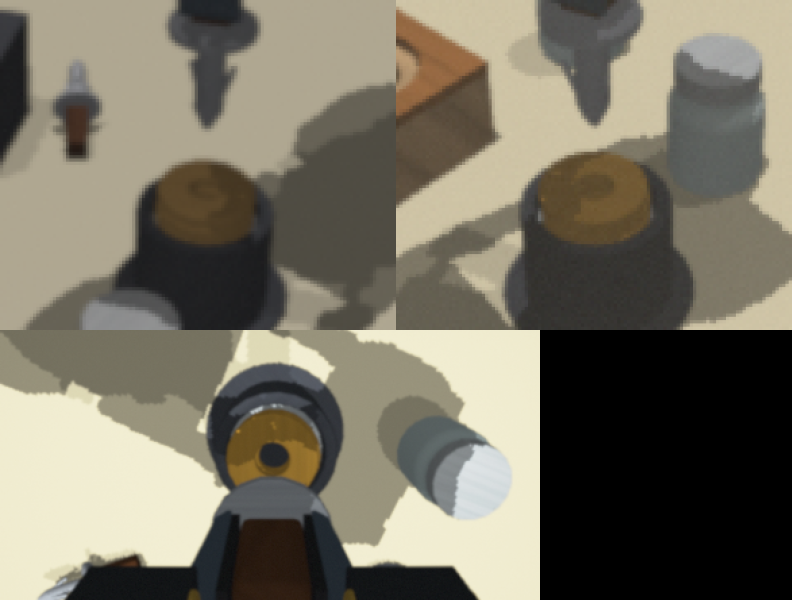

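```bash
python3 - <<'E'
from h import *
S,D,W=[load(n+"3.npz") for n in("scene","side","wrist")]
print("nose",at(S,(361,249.2),126),at(D,(286.3,214.9),126))
print("hole",at(S,(361,267.7),82),at(D,(287.8,232.8),82),at(W,(321.2,225.3),82))
print("scene base flange etc; proj of nest top rim")
# ring outline check: wrist hole/ring edges and nest from wrist: ring ellipse left/right
f=lambda x,y:(119+x/1.35,132+(y-330)/1.35)
print(at(W,f(227,458),82),at(W,f(322,458),82), "sleeve foot L/R", at(W,f(207,432),3),at(W,f(343,432),3))
# blob fit of dark sleeve outer edge omitted; nest sides in scene at z=68
s=lambda x,y:(298+x/3.3,211+y/3.3); t=lambda x,y:(226+(x-396)/3.3,177+y/3.3)
for c in((575,3),(573,0),(571,3),(575,6)):
    th=np.linspace(0,2*np.pi,200);
    r=[]
    for cam,(ox,oy) in((S,(298,211)),(D,(226-120,177))):
        P=proj(cam,np.c_[c[0]+42*np.cos(th),c[1]+42*np.sin(th),0*th+68]);r+=[(P[:,0].min()-ox)*3.3,(P[:,0].max()-ox)*3.3,(P[:,1].min()-oy)*3.3]
    print(c,np.round(r))
E
```

```text
nose [572.2   5.8] [ 5.717e+02 -3.000e-01]
hole [571.8   8.2] [575.3   1.6] [573.   6.]
scene base flange etc; proj of nest top rim
[546.1  -6.1] [602.7  16.2] sleeve foot L/R [524.8 -14.4] [625.7  25.4]
(575, 3) [128. 266. 164. 521. 675. 153.]
(573, 0) [126. 264. 161. 522. 676. 157.]
(571, 3) [131. 270. 161. 516. 670. 156.]
(575, 6) [132. 270. 166. 518. 672. 151.]
```

Call:
step_arm(motion=[1,0.2,0.17,1,0,1,0.2,0.17,2,0,1,0.2,0.17,3,0,1,0.2,0.17,3.8,0,1,0.2,0.17,4.2,0])

```text
time: 5.5
eef_pos: [573.5, 5.5, 166.0]
tool_rot: [-0.001, 0.563, 0.827, -0.001]
ft_force: [0.9, -0.3, -1.2]
width: 0.262
finger_force: 30.0
```

Call:
step_arm(motion=[1,0,0,0.2,0,1,0,0,0.4,0,1,0,0,0.6,0,1,0,0,0.8,0,1,0,0,1,0])

```text
time: 5.92
eef_pos: [574.5, 5.4, 158.0]
tool_rot: [0.0, 0.563, 0.827, 0.0]
ft_force: [0.5, 0.7, -1.9]
width: 0.261
finger_force: 30.0
```

Call:
step_arm(motion=[1,0,0,0.1,0,1,0,0,0.2,0,1,0,0,0.3,0,1,0,0,0.4,0,1,0,0,0.5,0])

```text
time: 6.33
eef_pos: [574.4, 5.4, 152.9]
tool_rot: [0.0, 0.563, 0.827, 0.0]
ft_force: [-0.1, 0.6, -1.5]
width: 0.26
finger_force: 30.0
```

Call:
step_arm(motion=[1,0,0,0.1,0,1,0,0,0.2,0,1,0,0,0.3,0,1,0,0,0.4,0,1,0,0,0.5,0])

```text
time: 6.75
eef_pos: [574.3, 5.4, 147.8]
tool_rot: [-0.0, 0.563, 0.827, -0.0]
ft_force: [0.2, 0.0, -1.5]
width: 0.265
finger_force: 30.0
```

Call:
step_arm(motion=[1,0,0,0.1,0,1,0,0,0.2,0,1,0,0,0.3,0,1,0,0,0.4,0,1,0,0,0.5,0])

```text
time: 7.17
eef_pos: [574.2, 5.3, 142.8]
tool_rot: [-0.0, 0.563, 0.827, -0.0]
ft_force: [-1.1, -1.0, -0.9]
width: 0.262
finger_force: 30.0
```

Call:
step_arm(motion=[1,0,0,0.1,0,1,0,0,0.2,0,1,0,0,0.3,0,1,0,0,0.4,0,1,0,0,0.5,0])

```text
time: 7.58
eef_pos: [574.2, 5.3, 137.9]
tool_rot: [-0.0, 0.563, 0.827, -0.0]
ft_force: [-3.9, -2.1, 4.4]
width: 0.262
finger_force: 30.0
```

Call:
step_arm(motion=[1,0,0,0.1,0,1,0,0,0.2,0,1,0,0,0.3,0,1,0,0,0.4,0,1,0,0,0.5,0])

```text
time: 8.0
eef_pos: [574.8, 5.3, 133.3]
tool_rot: [0.0, 0.563, 0.827, 0.0]
ft_force: [-3.1, -1.7, 7.4]
width: 0.263
finger_force: 30.0
```

Call:
step_arm(motion=[1,0,-0.05,0,0,1,0,-0.1,0.05,0,1,0,-0.1,0.1,0,1,0,-0.1,0.15,0,1,0,-0.1,0.2,0])

```text
time: 8.42
eef_pos: [574.1, 5.1, 131.3]
tool_rot: [0.001, 0.563, 0.827, 0.0]
ft_force: [-1.6, -0.8, 7.4]
width: 0.264
finger_force: 30.0
```

Call:
step_arm(motion=[1,0,0,0.08,0,1,0,0,0.16,0,1,0,0,0.24,0,1,0,0,0.32,0,1,0,0,0.4,0])

```text
time: 8.83
eef_pos: [574.0, 5.1, 127.2]
tool_rot: [0.001, 0.563, 0.827, 0.0]
ft_force: [-1.0, -0.6, 5.5]
width: 0.264
finger_force: 30.0
```

Call:
step_arm(motion=[1,0,0,0.1,0,1,0,0,0.2,0,1,0,0,0.3,0,1,0,0,0.4,0,1,0,0,0.5,0])

```text
time: 9.25
eef_pos: [573.8, 5.0, 122.0]
tool_rot: [0.0, 0.563, 0.827, 0.0]
ft_force: [-0.6, -1.2, 4.6]
width: 0.262
finger_force: 30.0
```

Call:
step_arm(motion=[1,0,0,0.1,0,1,0,0,0.2,0,1,0,0,0.3,0,1,0,0,0.4,0,1,0,0,0.5,0])

```text
time: 9.67
eef_pos: [573.7, 5.0, 116.9]
tool_rot: [0.0, 0.563, 0.827, 0.0]
ft_force: [1.4, 0.6, 2.9]
width: 0.26
finger_force: 30.0
```

Call:
step_arm(motion=[1,0,0,0.1,0,1,0,0,0.2,0,1,0,0,0.3,0,1,0,0,0.4,0,1,0,0,0.5,0])

```text
time: 10.08
eef_pos: [573.5, 5.0, 111.8]
tool_rot: [0.0, 0.563, 0.827, 0.0]
ft_force: [2.0, -0.3, 5.3]
width: 0.261
finger_force: 30.0
```

Call:
step_arm(motion=[1,0,0,0.1,0,1,0,0,0.2,0,1,0,0,0.3,0,1,0,0,0.4,0,1,0,0,0.5,0])

```text
time: 10.5
eef_pos: [573.3, 5.0, 106.8]
tool_rot: [-0.0, 0.563, 0.827, -0.0]
ft_force: [1.4, -1.1, 3.3]
width: 0.263
finger_force: 30.0
```

Now fine steps toward the seat.

Call:
step_arm(motion=[1,0,0,0.06,0,1,0,0,0.12,0,1,0,0,0.18,0,1,0,0,0.24,0,1,0,0,0.3,0])

```text
time: 10.92
eef_pos: [573.4, 5.0, 103.8]
tool_rot: [-0.0, 0.563, 0.827, -0.0]
ft_force: [1.3, -1.1, 2.9]
width: 0.262
finger_force: 30.0
```

Call:
step_arm(motion=[1,0,0,0.02,0,1,0,0,0.04,0,1,0,0,0.06,0,1,0,0,0.08,0,1,0,0,0.1,0])

```text
time: 11.33
eef_pos: [573.4, 5.0, 102.9]
tool_rot: [0.0, 0.563, 0.827, 0.0]
ft_force: [0.1, -1.2, 2.5]
width: 0.264
finger_force: 30.0
```

Call:
step_arm(motion=[1,0,0,0.02,0,1,0,0,0.04,0,1,0,0,0.06,0,1,0,0,0.08,0,1,0,0,0.1,0])

```text
time: 11.75
eef_pos: [573.3, 5.0, 101.8]
tool_rot: [-0.0, 0.563, 0.827, -0.0]
ft_force: [2.7, 0.7, -3.0]
width: 0.258
finger_force: 30.0
```

Call:
step_arm(motion=[1,0,0,0.02,0,1,0,0,0.04,0,1,0,0,0.06,0,1,0,0,0.06,0])

```text
time: 12.08
eef_pos: [573.1, 5.1, 101.1]
tool_rot: [-0.0, 0.563, 0.827, -0.0]
ft_force: [-0.1, -0.1, -1.2]
width: 0.261
finger_force: 30.0
```

Call:
step_arm(motion=[1,0,0,0.02,0,1,0,0,0.04,0,1,0,0,0.04,0])

```text
time: 12.33
eef_pos: [573.3, 5.0, 100.9]
tool_rot: [-0.0, 0.563, 0.827, -0.0]
ft_force: [-1.0, -0.1, -0.2]
width: 0.263
finger_force: 30.0
```

Call:
step_arm(motion=[1,0,0,0.02,0,1,0,0,0.04,0,1,0,0,0.04,0])

```text
time: 12.58
eef_pos: [573.4, 5.0, 100.5]
tool_rot: [-0.0, 0.563, 0.827, -0.0]
ft_force: [-1.0, -0.6, 1.6]
width: 0.26
finger_force: 30.0
```

Call:
step_arm(motion=[1,0,0,0.02,0,1,0,0,0.04,0,1,0,0,0.04,0])

```text
time: 12.83
eef_pos: [573.4, 5.0, 100.2]
tool_rot: [-0.0, 0.563, 0.827, -0.0]
ft_force: [-2.1, -0.2, 1.8]
width: 0.263
finger_force: 30.0
```

Call:
step_arm(motion=[1,0,0,0.02,0,1,0,0,0.04,0,1,0,0,0.06,0,1,0,0,0.08,0,1,0,0,0.08,0])

```text
time: 13.25
eef_pos: [573.4, 5.0, 99.4]
tool_rot: [0.0, 0.563, 0.827, -0.0]
ft_force: [-2.5, 0.1, 6.2]
width: 0.264
finger_force: 30.0
```

Call:
step_arm(motion=[1,0,0,0.02,0,1,0,0,0.04,0,1,0,0,0.04,0])

```text
time: 13.5
eef_pos: [573.4, 5.0, 99.1]
tool_rot: [0.0, 0.563, 0.827, 0.0]
ft_force: [-2.8, 0.5, 8.0]
width: 0.257
finger_force: 30.0
```

Call:
step_arm(motion=[1,0,0,0.02,0,1,0,0,0.04,0,1,0,0,0.06,0,1,0,0,0.08,0,1,0,0,0.08,0])

```text
time: 13.92
eef_pos: [573.4, 5.0, 98.5]
tool_rot: [0.0, 0.563, 0.827, 0.0]
ft_force: [-3.9, -0.0, 10.5]
width: 0.26
finger_force: 30.0
```

Call:
step_arm(motion=[1,0,0,0.02,0,1,0,0,0.02,0,1,0,0,0.02,0])

```text
time: 14.17
eef_pos: [573.4, 5.0, 98.3]
tool_rot: [0.0, 0.563, 0.827, 0.0]
ft_force: [-4.5, 0.6, 10.8]
width: 0.264
finger_force: 30.0
```

Call:
step_arm(motion=[1,0,0,0.02,0,1,0,0,0.04,0,1,0,0,0.04,0,1,0,0,0.04,0,1,0,0,0.04,0])

```text
time: 14.58
eef_pos: [573.4, 5.0, 98.0]
tool_rot: [0.0, 0.563, 0.827, 0.0]
ft_force: [-3.9, 1.0, 12.7]
width: 0.262
finger_force: 30.0
```

Call:
step_arm(motion=[1,0,0,-0.05,0,1,0,0,-0.15,0,1,0,0,-0.3,0,1,0,0,-0.45,0,1,0,0,-0.6,0])

```text
time: 15.0
eef_pos: [573.3, 5.0, 103.3]
tool_rot: [-0.0, 0.563, 0.827, -0.0]
ft_force: [0.4, 0.3, -7.7]
width: 0.263
finger_force: 30.0
```

Call:
step_arm(motion=[1,0,0,-0.2,0,1,0,0,-0.4,0,1,0,0,-0.6,0,1,0,0,-0.8,0,1,0,0,-1,0])

```text
time: 15.42
eef_pos: [573.3, 5.0, 113.6]
tool_rot: [-0.0, 0.563, 0.827, -0.0]
ft_force: [0.3, -0.3, -7.2]
width: 0.263
finger_force: 30.0
```

Call:
step_arm(motion=[1,0,0,-1.5,0,1,0,0,-3,0,1,0,0,-4.5,0,1,0,0,-6,0,1,0,0,-7.5,0])

```text
time: 15.83
eef_pos: [573.2, 5.0, 189.3]
tool_rot: [-0.0, 0.563, 0.827, -0.0]
ft_force: [-0.3, -0.3, -7.3]
width: 0.266
finger_force: 30.0
```

Call:
step_arm(motion=[1,0,0,0,0,1,0,0,0,0,1,0,0,0,0,1,0,0,0,0,1,0,0,0,0])

```text
time: 16.25
eef_pos: [572.9, 5.1, 187.6]
tool_rot: [-0.001, 0.563, 0.827, -0.0]
ft_force: [-0.1, -0.5, -7.5]
width: 0.259
finger_force: 30.0
```

Call:
step_arm(motion=[1,2,0.6,0,0,1,4.5,1.3,0,0,1,7,2.1,0,0,1,9.5,2.8,0,0,1,12,3.5,0,0])

```text
time: 16.67
eef_pos: [561.6, 130.6, 187.9]
tool_rot: [-0.0, 0.563, 0.827, -0.0]
ft_force: [-1.0, 0.2, -6.8]
width: 0.262
finger_force: 30.0
```

Call:
step_arm(motion=[1,2.4,0.7,0,0,1,4.5,1.4,0,0,1,6,1.8,0,0,1,6.6,2,0,0,1,6.6,2,0,0])

```text
time: 17.08
eef_pos: [556.0, 199.4, 187.9]
tool_rot: [-0.0, 0.562, 0.827, -0.0]
ft_force: [0.1, 0.1, -6.6]
width: 0.263
finger_force: 30.0
```

Call:
step_arm(motion=[1,0,0,0,0,1,0,0,0,0,1,0,0,0,0,1,0,0,0,0,1,0,0,0,0])

```text
time: 17.5
eef_pos: [556.5, 197.6, 188.5]
tool_rot: [0.0, 0.563, 0.826, -0.0]
ft_force: [-0.4, 0.3, -6.7]
width: 0.265
finger_force: 30.0
```

```bash
python3 - <<'E'
from station import *
from h import *
for n in("wrist","scene","side"):
    d=get_image(n);np.savez(n+"4.npz",**d)
s=sense();e=s["eef_pos"];print(s["time"],e,s["ft_force"],s["width"])
o=[]
for n,(w,h),sz in(("scene",(120,100),(396,330)),("side",(120,100),(396,330)),("wrist",(400,200),(540,270))):
    d=load(n+"4.npz");p=proj(d,[[556,198,95]])[0]
    x,y=int(np.clip(p[0]-w/2,0,640-w)),int(np.clip(p[1]-h/2,0,480-h));print(n,x,y)
    o.append(cv2.resize(d["image"][y:y+h,x:x+w,::-1],sz,interpolation=3))
cv2.imwrite("pics/m4.png",np.vstack([np.hstack(o[:2]),np.hstack([o[2],np.zeros((270,252,3),np.uint8)])]))
E
```

```text
17.65 [556.48582609 197.98425864 188.55309287] [ 0.50339127  0.6472367  -6.87205823] 0.2638418100835072
scene 395 246
side 155 133
wrist 119 140
```

View pics/m4.png

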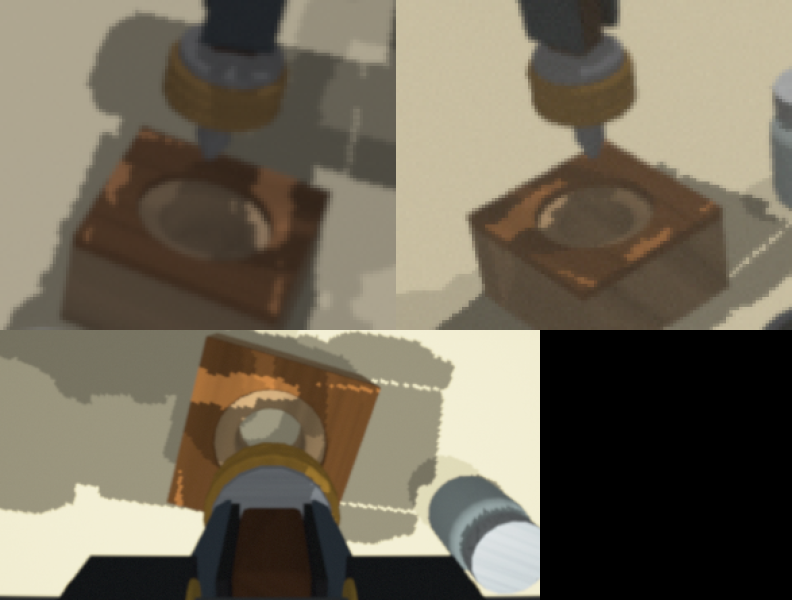

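```bash
python3 - <<'E'
from h import *
S,D,W=[load(n+"4.npz") for n in("scene","side","wrist")]
s=lambda x,y:(395+x/3.3,246+y/3.3); t=lambda x,y:(155+(x-396)/3.3,133+y/3.3); w=lambda x,y:(119+x/1.35,140+(y-330)/1.35)
print("nose",at(S,s(213,157),104.5),at(D,t(593,157),104.5))
print("recess",at(S,s(205,217),64),at(D,t(595,216),64))
for P in([at(S,s(*p),64) for p in((138,212),(272,232),(200,175),(213,258))],[at(W,w(*p),64) for p in((215,432),(327,440),(273,388))],[at(W,w(*p),64) for p in((209,336),(379,387))]): print(P)
# fit recess circle (r36) on wrist
E
```

```text
nose [555.1 202.8] [554.8 195.7]
recess [556.3 205.9] [549.7 194.9]
[array([574.9, 175.1]), array([545.5, 239.4]), array([525.1, 189.7]), array([583.7, 222. ])]
[array([518.5, 196.7]), array([585.9, 217.7]), array([542.3, 235.7])]
[array([495.6, 250.5]), array([602.3, 260.1])]
```

Call:
step_arm(motion=[1,0.31,-0.09,1.5,0,1,0.31,-0.09,3,0,1,0.31,-0.09,4.5,0,1,0.31,-0.09,6,0,1,0.31,-0.09,7.2,0])

```text
time: 18.07
eef_pos: [554.2, 200.7, 115.5]
tool_rot: [-0.0, 0.563, 0.827, -0.0]
ft_force: [0.0, -0.2, -7.0]
width: 0.259
finger_force: 30.0
```

Call:
step_arm(motion=[1,0,0,0,0,1,0,0,0,0,1,0,0,0,0,1,0,0,0,0,1,0,0,0,0])

```text
time: 18.48
eef_pos: [555.0, 200.9, 117.4]
tool_rot: [0.0, 0.563, 0.827, 0.001]
ft_force: [1.0, 0.1, -6.6]
width: 0.263
finger_force: 30.0
```

```bash
python3 - <<'E'
from station import *
from h import *
for n in("wrist","scene","side"):
    d=get_image(n);np.savez(n+"5.npz",**d)
s=sense();e=s["eef_pos"];print(s["time"],e,s["ft_force"],s["width"])
o=[]
for n,(w,h),sz in(("scene",(120,100),(396,330)),("side",(120,100),(396,330)),("wrist",(400,200),(540,270))):
    d=load(n+"5.npz");p=proj(d,[[556,198,85]])[0]
    x,y=int(np.clip(p[0]-w/2,0,640-w)),int(np.clip(p[1]-h/2,0,480-h));print(n,x,y)
    o.append(cv2.resize(d["image"][y:y+h,x:x+w,::-1],sz,interpolation=3))
cv2.imwrite("pics/m5.png",np.vstack([np.hstack(o[:2]),np.hstack([o[2],np.zeros((270,252,3),np.uint8)])]))
E
```

```text
18.6333 [554.64367502 200.82840973 116.95572764] [ 0.38602926 -0.09958069 -6.55369481] 0.2596773246555799
scene 394 251
side 155 137
wrist 120 176
```

View pics/m5.png

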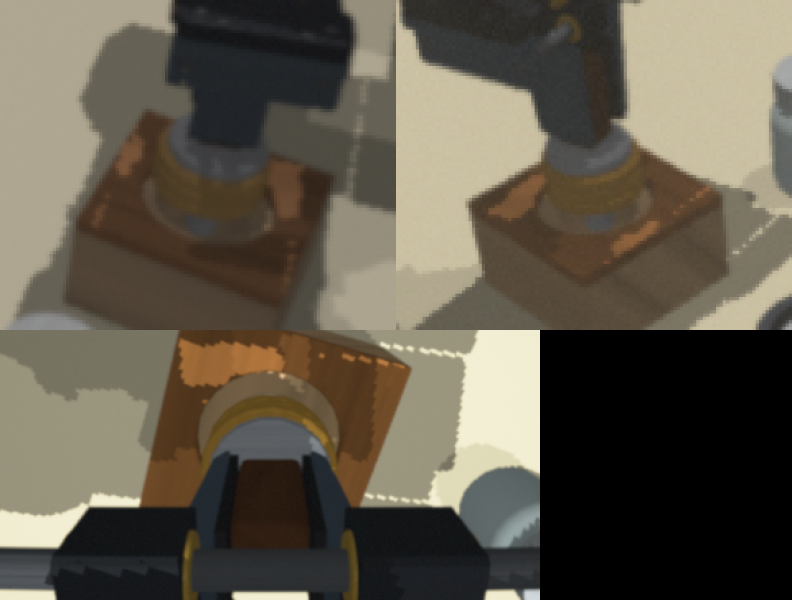

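Call:
step_arm(motion=[1,0,0,0.3,0,1,0,0,0.6,0,1,0,0,0.9,0,1,0,0,1.1,0,1,0,0,1.3,0])

```text
time: 19.05
eef_pos: [554.3, 200.7, 103.1]
tool_rot: [-0.0, 0.563, 0.827, -0.0]
ft_force: [-0.5, -0.4, -6.2]
width: 0.26
finger_force: 30.0
```

Call:
step_arm(motion=[1,0,0,0.05,0,1,0,0,0.1,0,1,0,0,0.15,0,1,0,0,0.2,0,1,0,0,0.25,0])

```text
time: 19.47
eef_pos: [554.5, 200.8, 101.1]
tool_rot: [0.0, 0.563, 0.827, 0.0]
ft_force: [-0.7, 0.3, -7.1]
width: 0.26
finger_force: 30.0
```

Call:
step_arm(motion=[1,0,0,0.03,0,1,0,0,0.06,0,1,0,0,0.09,0,1,0,0,0.12,0,1,0,0,0.12,0])

```text
time: 19.88
eef_pos: [554.7, 200.8, 100.0]
tool_rot: [0.0, 0.563, 0.827, 0.0]
ft_force: [-0.9, -0.1, -3.0]
width: 0.259
finger_force: 30.0
```

Call:
step_arm(motion=[1,0,0,0.02,0,1,0,0,0.04,0,1,0,0,0.06,0,1,0,0,0.06,0])

```text
time: 20.22
eef_pos: [554.5, 200.8, 99.3]
tool_rot: [0.0, 0.563, 0.827, 0.0]
ft_force: [-1.1, 0.1, -2.3]
width: 0.261
finger_force: 30.0
```

Call:
step_arm(motion=[1,0,0,0.02,0,1,0,0,0.04,0,1,0,0,0.04,0])

```text
time: 20.47
eef_pos: [554.5, 200.8, 98.9]
tool_rot: [0.0, 0.563, 0.827, 0.0]
ft_force: [-0.6, 0.1, -0.6]
width: 0.264
finger_force: 30.0
```

Call:
step_arm(motion=[0.5,0,0,0,0,0.5,0,0,0,0,0.5,0,0,0,0,0.5,0,0,0,0,0.5,0,0,0,0])

```text
time: 20.88
eef_pos: [554.5, 200.8, 98.8]
tool_rot: [0.0, 0.563, 0.827, 0.0]
ft_force: [-0.7, -0.3, -0.3]
width: 0.501
finger_force: 0.0
```

Call:
step_arm(motion=[0.3,0,0,0,0,0.3,0,0,0,0,0.3,0,0,0,0,0.3,0,0,0,0,0.3,0,0,0,0])

```text
time: 21.3
eef_pos: [554.5, 200.8, 98.8]
tool_rot: [-0.0, 0.563, 0.827, -0.0]
ft_force: [0.2, -0.8, 0.0]
width: 0.701
finger_force: 0.0
```

Call:
step_arm(motion=[0.3,0,0,-1.5,0,0.3,0,0,-4,0,0.3,0,0,-7,0,0.3,0,0,-10,0,0.3,0,0,-13,0])

```text
time: 21.72
eef_pos: [554.1, 200.7, 230.2]
tool_rot: [-0.0, 0.563, 0.827, -0.0]
ft_force: [0.9, 0.6, -0.3]
width: 0.695
finger_force: 0.0
```

Call:
step_arm(motion=[0.3,0,0,0,0,0.3,0,0,0,0,0.3,0,0,0,0,0.3,0,0,0,0,0.3,0,0,0,0])

```text
time: 22.13
eef_pos: [553.9, 200.6, 227.6]
tool_rot: [-0.001, 0.563, 0.827, -0.001]
ft_force: [-0.4, 0.2, -0.5]
width: 0.699
finger_force: 0.0
```

```bash
python3 - <<'E'
from station import *
from h import *
for n in("wrist","scene","side"):
    d=get_image(n);np.savez(n+"6.npz",**d)
s=sense();e=s["eef_pos"];print(s["time"],e,s["ft_force"],s["width"])
o=[]
for n,(w,h),sz in(("scene",(120,100),(396,330)),("side",(120,100),(396,330)),("wrist",(400,200),(540,270))):
    d=load(n+"6.npz");p=proj(d,[[556,198,85]])[0]
    x,y=int(np.clip(p[0]-w/2,0,640-w)),int(np.clip(p[1]-h/2,0,480-h))
    o.append(cv2.resize(d["image"][y:y+h,x:x+w,::-1],sz,interpolation=3))
cv2.imwrite("pics/m6.png",np.vstack([np.hstack(o[:2]),np.hstack([o[2],np.zeros((270,252,3),np.uint8)])]))
E
```

```text
22.2833 [554.19032309 200.71165107 228.10295475] [0.03647826 0.20164377 0.25453246] 0.6990170161071005
```

View pics/m6.png

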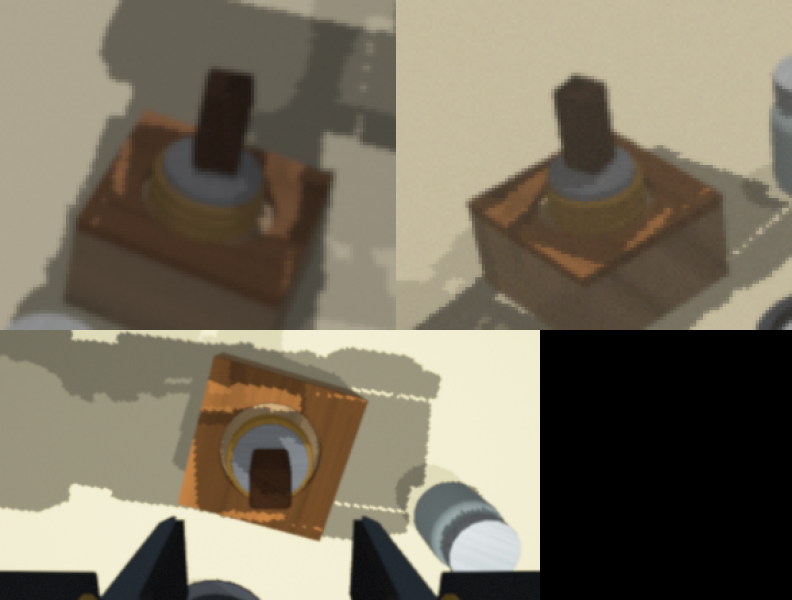

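```bash
python3 - <<'E'
from h import *
for n in("scene","side"):
    d=load(n+"6.npz");p0=proj(d,[[556,198,85]])[0];o=np.array([int(p0[0]-60),int(p0[1]-50)])
    off=0 if n=="scene" else 396
    for t in((0,0),(.1,0),(-.1,0),(0,.1),(0,-.1)):
        P=(proj(d,[[554.5+t[0]*z,200.7+t[1]*z,80+z] for z in(3,10,64)])-o)*3.3+[off,0];print(n,t,P.round().tolist())
E
```

```text
scene (0, 0) [[206.0, 169.0], [208.0, 159.0], [226.0, 80.0]]
scene (0.1, 0) [[206.0, 169.0], [208.0, 160.0], [221.0, 86.0]]
scene (-0.1, 0) [[207.0, 168.0], [209.0, 158.0], [231.0, 74.0]]
scene (0, 0.1) [[207.0, 169.0], [210.0, 160.0], [238.0, 85.0]]
scene (0, -0.1) [[206.0, 168.0], [207.0, 158.0], [214.0, 75.0]]
side (0, 0) [[592.0, 170.0], [591.0, 160.0], [579.0, 84.0]]
side (0.1, 0) [[593.0, 170.0], [592.0, 160.0], [588.0, 80.0]]
side (-0.1, 0) [[592.0, 170.0], [589.0, 161.0], [570.0, 88.0]]
side (0, 0.1) [[592.0, 170.0], [590.0, 160.0], [573.0, 79.0]]
side (0, -0.1) [[593.0, 170.0], [592.0, 161.0], [585.0, 88.0]]
```

```bash
python3 -c "
from station import *
print(hand_in())"
```

```text
the job is handed in; nothing more can be done
None
```

I've handed the job in: the three rings sit in the cradle recess with the pin standing upright in them, and the gripper is clear; the pin pressed the top ring with about 14 N, and `hand_in()` gave no verdict.

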